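Feel along the weld beads of a wheel rim

TASK

Check the mended wheel on the blue sprung stand for burrs: put your fingertips lightly on the green weld bead and stroke them along the top of the rim, over the three yellow beads and the bare rim between them in turn, to the red bead. Stop there and finish with the fingertips still resting lightly on the red bead. Do not push the wheel down hard or lift it, and leave the nut on its hub and everything else on the bench where it is.

Things in the scene. Friction and masses are not known exactly. Their poses are not given: they have to be found in the camera images.
- bead1: Painted weld bead across the rim. Green, where the stroke starts. 18 mm long radially, a smooth hump standing 2 mm above the rim and 15 mm wide along it, in a 26 mm band of paint. Origin on its crown (highest line), on the rim's centre line, 110 mm from the wheel's axis; z up, x radially outward. It sinks with the wheel.
- span1: Stretch of bare rim between bead1 and bead2. Point midway between two neighbouring beads: middle of a 38 mm stretch of bare rim, 110 mm from the wheel's axis. Origin at the level of the rim's underside, on its centre line; the rim's top is 20 mm above it. z up, x radially outward.
- bead2: Painted weld bead across the rim. Yellow, the first after the green. 18 mm long radially, a smooth hump standing 2 mm above the rim and 15 mm wide along it, in a 26 mm band of paint. Origin on its crown (highest line), on the rim's centre line, 110 mm from the wheel's axis; z up, x radially outward. It sinks with the wheel.
- span2: Stretch of bare rim between bead2 and bead3. Point midway between two neighbouring beads: middle of a 38 mm stretch of bare rim, 110 mm from the wheel's axis. Origin at the level of the rim's underside, on its centre line; the rim's top is 20 mm above it. z up, x radially outward.
- bead3: Painted weld bead across the rim. Yellow, the middle one. 18 mm long radially, a smooth hump standing 2 mm above the rim and 15 mm wide along it, in a 26 mm band of paint. Origin on its crown (highest line), on the rim's centre line, 110 mm from the wheel's axis; z up, x radially outward. It sinks with the wheel.
- span3: Stretch of bare rim between bead3 and bead4. Point midway between two neighbouring beads: middle of a 38 mm stretch of bare rim, 110 mm from the wheel's axis. Origin at the level of the rim's underside, on its centre line; the rim's top is 20 mm above it. z up, x radially outward.
- bead4: Painted weld bead across the rim. Yellow, the last before the red. 18 mm long radially, a smooth hump standing 2 mm above the rim and 15 mm wide along it, in a 26 mm band of paint. Origin on its crown (highest line), on the rim's centre line, 110 mm from the wheel's axis; z up, x radially outward. It sinks with the wheel.
- span4: Stretch of bare rim between bead4 and bead5. Point midway between two neighbouring beads: middle of a 38 mm stretch of bare rim, 110 mm from the wheel's axis. Origin at the level of the rim's underside, on its centre line; the rim's top is 20 mm above it. z up, x radially outward.
- bead5: Painted weld bead across the rim. Red, where the stroke ends. 18 mm long radially, a smooth hump standing 2 mm above the rim and 15 mm wide along it, in a 26 mm band of paint. Origin on its crown (highest line), on the rim's centre line, 110 mm from the wheel's axis; z up, x radially outward. It sinks with the wheel.
- hub_top (a point): Centre of the top of the hub, on the wheel's axis. Small spoked bare steel wheel (not the black-tyred one), 238 mm across, lying level: flat rim 18 mm wide radially and 20 mm high, its top about 80 mm above the bench (it settles within 3 mm of that); hub 44 mm across, its top 4 mm above the rim's top.
- wheel (a joint): How far the wheel has sunk on its sprung stand, m: about 0 at rest, positive down, negative if lifted. The wheel stays level and does not turn. Spring about 0.6 N per mm, so a 3 N touch anywhere on the rim sinks it about 5 mm; stop at 18 mm. More than 14 mm is pressing too hard, more than 8 mm upward is lifting it.
- stand: Blue base plate of the wheel's stand, 150 mm square, 12 mm thick, bolted to the bench, with a 44 mm spindle; origin under its centre. The wheel's five beads stand 50 degrees apart, counterclockwise seen from above from green to red over 200 degrees; the other 160 degrees of rim carry none.
- nut: Loose brass hexagon nut, 28 mm across flats, 14 mm high, lying on the hub; origin under its centre. Leave it there.
- dish: Small loose steel dish, 60 mm across, 22 mm high, beside the wheel on the side without beads; origin under its centre. Leave alone.
- oil: White oil bottle with red cap, 52 mm across, 130 mm high; origin under its centre. Leave alone.
- spanner: Steel spanner, 190 mm long, lying flat. Leave alone.
- brush: Brush, 200 mm long, lying flat. Leave alone.
- driver: Screwdriver, 200 mm long, lying flat. Leave alone.

How it is judged:
On the way, in this order (a step that is already met when the one before it is completed fails the run):
1. the fingertips touch the green bead (contact force between the fingers and bead1 above 0.3 N), for 0.06 s.
2. the fingertips touch the bare rim midway between the green bead and the first yellow one (contact force between the fingers and span1 above 0.3 N), for 0.06 s.
3. the fingertips touch the first yellow bead (contact force between the fingers and bead2 above 0.3 N), for 0.06 s.
4. the fingertips touch the bare rim midway between the first yellow bead and the second yellow one (contact force between the fingers and span2 above 0.3 N), for 0.06 s.
5. the fingertips touch the second yellow bead (contact force between the fingers and bead3 above 0.3 N), for 0.06 s.
6. the fingertips touch the bare rim midway between the second yellow bead and the third yellow one (contact force between the fingers and span3 above 0.3 N), for 0.06 s.
7. the fingertips touch the third yellow bead (contact force between the fingers and bead4 above 0.3 N), for 0.06 s.
8. the fingertips touch the bare rim midway between the third yellow bead and the red one (contact force between the fingers and span4 above 0.3 N), for 0.06 s.
9. the fingertips touch the red bead (contact force between the fingers and bead5 above 0.3 N), for 0.3 s.
At the end, for the whole second after the job is handed in: The fingertips rest on the red bead with more than 0.3 N, the wheel sunk between 0.5 and 14 mm, the nut at rest, and every loose thing within 20 mm of where it was at the start (contact force between the fingers and bead5 above 0.3 N and value of joint wheel between 0.0005 and 0.014 m and linear speed of nut below 0.02 m/s and distance of each of nut, dish, oil, spanner, brush, driver from where it was at the start of the episode below 0.02 m); the arm keeps its last pose, push and grip.
It fails at once if the wheel is pressed down too hard (more than 14 mm) (value of joint wheel above 0.014 m).
It fails at once if the wheel is lifted (more than 8 mm) (value of joint wheel below -0.008 m).
It fails at once if the nut is moved more than 20 mm (distance of nut from where it was at the start of the episode above 0.02 m).
It fails at once if another loose thing on the bench is moved more than 20 mm (distance of any of dish, oil, spanner, brush, driver from where it was at the start of the episode above 0.02 m).
It also fails if it takes over 54 s, if anything falls off the work surface, if the arm or the gripper's body presses on something with over 40 N, if the wrist force passes 120 N, or if a joint passes its speed limit or range.

ROBOT

A 7-joint arm with a two-finger parallel gripper is mounted at the origin on the work surface. World frame = base frame: x ahead of the robot, y to its left, z up, the work surface at z = 0. Lengths are in m, angles in rad, forces in N, time in s.
With the tool pointing down it reaches from about 0.375 to 0.925 m from the base axis. Payload 3.1 kg.
Tool frame: the origin (TCP) lies at the very end of the fingers, on their centre line; the grasp point (between the pads) lies 19 mm behind it; z points along the fingers, y is the line along which they close (so a half turn about z gives the same grasp; the last joint's range is limited). The gripper opens to 85 mm and grips with 20 to 120 N. Pads are 22 mm wide; open, the fingers measure 114 mm over their backs; the gripper's body (76 mm by 85 mm) begins 54 mm behind the grasp point. The pads swing forward as they close: fully open they stand 13 mm farther back than shut.
Start: joints at [-1.344, 0.383, 0.044, 1.598, -0.018, 1.161, -0.05], TCP at [0.207, 0.616, 0.231] pointing down, gripper open.
Joint ranges: [-2.61, 2.61], [-0.41, 2.15], [-1.48, 1.57], [0, 2.5], [-1.57, 4.71], [0.05, 1.97], [-2.85, 2.85]. Speed limits (rad/s): [2.79, 2.79, 3.14, 3.14, 3.14, 3.14, 3.14].

INTERFACE

Orientations are given as a rotation vector (axis times angle).
In Python, from cell import robot, vision gives the robot as it stands. The module is installed in compiled form; this text tells all that it offers.
- The arm moves only by the shell command python3 -m pendant 'ROWS' [FORCE]. ROWS is JSON, a list that holds one entry, the list of rows, each a list of 7 numbers: the closure in counts, from 0 (fully open) to 255 (shut), then the shift along the world's x, y, z normalised to -1 to 1, where 1 is 30 cm, then the turn, a rotation vector about the world's x, y, z normalised to -1 to 1, where 1 is 0.5 rad. In form: [[[hand, dx, dy, dz, ax, ay, az], ...]]. A call has 1 to 5 rows; each row is the pose to reach, as a shift and turn from the pose commanded when the call began; what a row does not reach only later rows make up. A row lasts 1/8 s, in which the tool goes at most 62.5 mm and 10.7 degrees, less where a joint would pass 70% of its speed; a pose out of reach is approached as far as the arm can. A call with a number of a shift or a turn outside -1 to 1 is refused whole. A call with a gripper value outside its range is refused whole. The fingers move at their own pace and stop on an object; FORCE is the grip in N (left out, the last holds). Time passes only in rows, so rows that repeat a pose let the fingers close. It gives the time, the measured TCP pose, the force, the opening and the grip force at its end, in the units of the state.
- robot.get_state(): the state, without advancing time (a new reading comes with each control period).
- vision.camera(name): name is "side" or "top"; returns the picture (400x640x3 uint8, blue, green, red); there is no depth.
- vision.get_calibration(name): a dict with "K" (3x3 intrinsics, pixels), "dist_coeffs" ([k1, k2, p1, p2, k3] as OpenCV has them; the pictures are not rectified), "cam_to_world" (4x4, takes a point from camera to world coordinates). Camera axes: x right, y up, looking along -z (the intrinsics and any distortion apply to the point x, -y, -z); pixel columns grow to the right and rows downward; lengths in m; the calibration is good to about 2 mm. A picture is of the moment at which its call begins. get_calibration takes no time and is no camera call.
- robot.finish_job(): hands the job in; it is judged then, once.
The state is a dict: "clock": time; "q": joint angles; "joint_velocities": joint speeds; "joint_torque": joint torques, N m; "tcp_pos": TCP position; "tcp_rot": TCP orientation; "force": force on the tool from outside, world axes, zero at the start; "wrist_torque": the same for the moment, N m; "width": finger opening in m; "gripper_force": force on a finger pad.
Only numpy, scipy, OpenCV 4.12 (cv2) and the standard library are available. Lean on these libraries where they do the work, as an engineer would, in place of code of your own. Each camera call takes 0.05 s, during which the arm holds its last target. There are 200 camera calls.

## Working session

There is one attempt and no reset: what is moved stays moved. The work goes in short steps, Python scripts to look and compute and a shell command to move; the robot and the scene stay as the last step left them, time stands still between calls to the robot, and variables do not carry over. Pictures are saved under pics/ and viewed, at most 10 in all, crops included, and the job is handed in when it is done.

```bash
mkdir -p pics; python3 - <<'E'
from cell import robot, vision
import cv2,numpy as np
s=robot.get_state()
for k in ("clock","tcp_pos","tcp_rot","force","width"): print(k,s[k])
for n in ("top","side"):
    im=vision.camera(n); cv2.imwrite(f"pics/{n}0.png",im)
    c=vision.get_calibration(n); print(n,c)
E
```

```text
clock 0.0
tcp_pos [0.20713569 0.61510242 0.22984946]
tcp_rot [-0.50780696 -3.09998844  0.004194  ]
force [ 0.12331118  0.61733788 -0.11062315]
width 0.0853754688328558
top {'K': array([[472.68647367,   0.        , 321.88921219],
       [  0.        , 472.68647367, 209.49517836],
       [  0.        ,   0.        ,   1.        ]]), 'dist_coeffs': array([-0.14296012,  0.        ,  0.        ,  0.        ,  0.        ]), 'cam_to_world': array([[-2.42491525e-02,  9.95020709e-01, -9.66735060e-02,
         4.78580822e-01],
       [-9.99705705e-01, -2.42026081e-02,  1.65422653e-03,
         1.43254623e-02],
       [-6.93761321e-04,  9.66851691e-02,  9.95314773e-01,
         1.28989361e+00],
       [ 0.00000000e+00,  0.00000000e+00,  0.00000000e+00,
         1.00000000e+00]])}
side {'K': array([[404.70847863,   0.        , 322.58190865],
       [  0.        , 404.70847863, 197.34572077],
       [  0.        ,   0.        ,   1.        ]]), 'dist_coeffs': array([0.02554687, 0.        , 0.        , 0.        , 0.        ]), 'cam_to_world': array([[-0.99181334,  0.09082645, -0.08976003,  0.48111278],
       [-0.12741196, -0.75074742,  0.64818554,  0.63078147],
       [-0.00851471,  0.65431557,  0.75617368,  0.82153269],
       [ 0.        ,  0.        ,  0.        ,  1.        ]])}
```

View pics/top0.png

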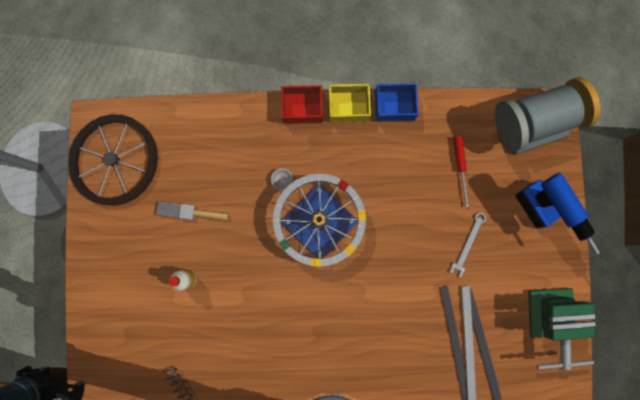

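View pics/side0.png

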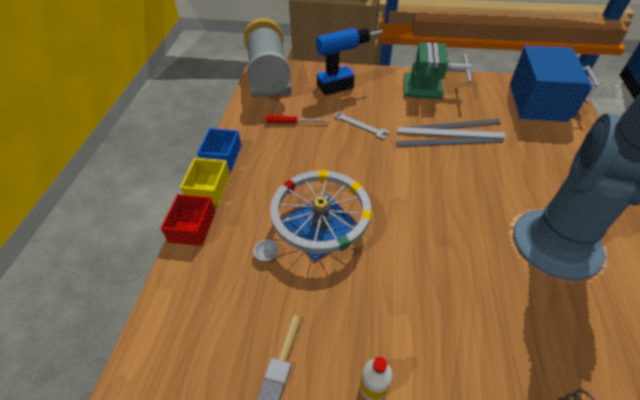

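The top view shows the wheel at about (319,219), with beads green (284,244), yellow (317,262), (350,250), (362,216) and red (344,184). In the side view green is at (344,242) and red at (289,184). Next I'll measure them.

```bash
cat > h.py <<'E'
import cv2,numpy as np
from cell import robot,vision
from scipy.optimize import least_squares
def ray(n,uv):
    c=vision.get_calibration(n); K,d,T=c["K"],c["dist_coeffs"],c["cam_to_world"]
    p=cv2.undistortPoints(np.array([[uv]],float),K,d)[0,0]
    return T[:3,3],T[:3,:3]@np.array([p[0],-p[1],-1])
def plane(n,uv,z):
    o,d=ray(n,uv); return o+d*(z-o[2])/d[2]
def tri(a,b):
    A=np.zeros((3,3));v=np.zeros(3)
    for o,d in (a,b):
        d=d/np.linalg.norm(d);P=np.eye(3)-np.outer(d,d);A+=P;v+=P@o
    return np.linalg.solve(A,v)
R={"g":((45,60,30),(90,255,255)),"y":((20,120,120),(34,255,255)),"r":((170,120,60),(180,255,255)),"r2":((0,170,60),(5,255,255))}
def blob(im,col,near,w=9):
    h=cv2.cvtColor(im,cv2.COLOR_BGR2HSV)
    m=cv2.inRange(h,*map(np.array,R[col]))
    if col=="r": m|=cv2.inRange(h,*map(np.array,R["r2"]))
    k=np.zeros_like(m);cv2.circle(k,near,w,255,-1);m&=k
    M=cv2.moments(m,True);return (M["m10"]/M["m00"],M["m01"]/M["m00"]),int(M["m00"])
E
python3 - <<'E'
from h import *
S={"top":[("g",(284,244)),("y",(317,262)),("y",(350,250)),("y",(362,216)),("r",(344,184))],
"side":[("g",(344,242)),("y",(367,214)),("y",(356,187)),("y",(323,174)),("r",(289,184))]}
P={}
for n in S:
    im=cv2.imread(f"pics/{n}0.png")
    b=[blob(im,*s) for s in S[n]]; P[n]=[x[0] for x in b]
    W=np.array([plane(n,x[0],.08)[:2] for x in b])
    # known geometry: radius .11, 50deg apart ccw
    a=np.radians(50*np.arange(5))
    f=lambda p:(p[:2]+.11*np.c_[np.cos(p[2]+a),np.sin(p[2]+a)]-W).ravel()
    r=min((least_squares(f,[*W.mean(0),t]) for t in (0,2,4)),key=lambda r:r.cost)
    print(n,[x[1] for x in b],W.round(4).tolist(),"\n fit",r.x,np.abs(r.fun).max())
for i in range(5): print(tri(ray("top",P["top"][i]),ray("side",P["side"][i])).round(4))
E
```

```text
top [56, 76, 74, 74, 60] [[0.5093, 0.111], [0.4621, 0.0318], [0.4925, -0.056], [0.5794, -0.0887], [0.6598, -0.0435]] 
 fit [0.57118323 0.02067964 2.16862675] 0.0006140847830742313
side [115, 81, 76, 83, 54] [[0.5073, 0.1193], [0.4616, 0.0339], [0.4933, -0.0525], [0.5794, -0.0829], [0.656, -0.0386]] 
 fit [0.56985096 0.02581079 2.1759303 ] 0.0035637417727604204
[0.5087 0.1119 0.0693]
[0.4618 0.0318 0.0774]
[ 0.493  -0.0562  0.0759]
[ 0.5801 -0.0892  0.0734]
[ 0.6591 -0.0439  0.0742]
```

The top-view fit is consistent, with residuals under 0.7 mm: axis at (0.571, 0.021), green at 124°. I'll close the hand and go above the green bead.

```bash
python3 -m pendant '[[[255,0.1,-0.168,0,0,0,0],[255,0.2,-0.336,0,0,0,0],[255,0.3,-0.504,0,0,0,0],[255,0.4,-0.672,0,0,0,0],[255,0.5,-0.84,0,0,0,0]]]' 20
python3 -m pendant '[[[255,0.127,-0.209,0,0,0,0],[255,0.253,-0.419,0,0,0,0],[255,0.38,-0.628,0,0,0,0],[255,0.507,-0.838,-0.1,0,0,0],[255,0.507,-0.838,-0.2,0,0,0]]]'
python3 -m pendant '[[[255,0,0,-0.08,0,0,0],[255,0,0,-0.16,0,0,0],[255,0,0,-0.16,0,0,0],[255,0,0,-0.16,0,0,0]]]'
```

```text
clock: 0.72
tcp_pos: [0.358, 0.3619, 0.2309]
tcp_rot: [-0.508, -3.1, 0.001]
force: [1.0, 0.1, 0.5]
width: 0.0001
gripper_force: 0.0
clock: 1.35
tcp_pos: [0.5126, 0.1109, 0.1734]
tcp_rot: [0.51, 3.094, 0.005]
force: [0.3, -0.2, 0.1]
width: -0.0001
gripper_force: 0.0
clock: 1.85
tcp_pos: [0.5096, 0.1133, 0.1243]
tcp_rot: [0.507, 3.1, 0.0]
force: [0.0, 0.2, 0.1]
width: 0.0
gripper_force: 0.0
```

```bash
python3 - <<'E'
from h import *
for n,c in (("top",(310,225)),("side",(325,205))):
    im=vision.camera(n); cv2.imwrite(f"pics/{n}1.png",im)
    globals()[n]=cv2.resize(im[c[1]-75:c[1]+75,c[0]-75:c[0]+75],(400,400),interpolation=cv2.INTER_CUBIC)
cv2.imwrite("pics/c1.png",np.hstack([top,side]))
s=robot.get_state();print(s["tcp_pos"],s["force"])
E
```

```text
[0.51021807 0.11352175 0.12494678] [-0.54279661  0.40333324  0.71834024]
```

View pics/c1.png

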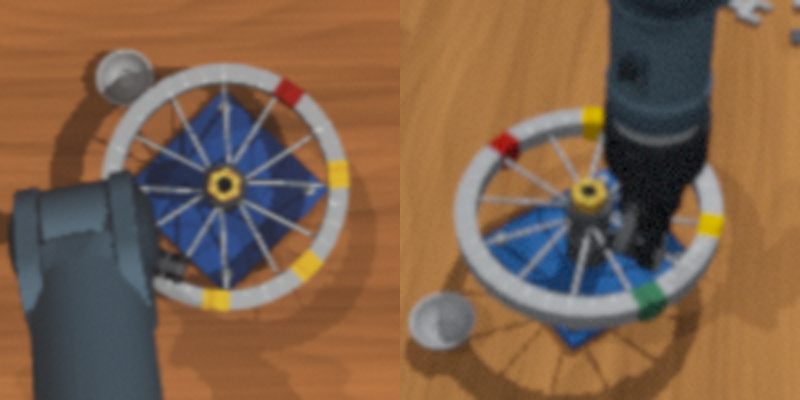

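The right-hand panel shows the closed fingertips (about (650,260)) directly above the green bead (650,298). The nut is on the hub and the dish is clear. I'll descend in small steps while watching the force.

```bash
python3 -m pendant '[[[255,0,-0.005,-0.06,0,0,0],[255,0,-0.005,-0.11,0,0,0],[255,0,-0.005,-0.11,0,0,0],[255,0,-0.005,-0.11,0,0,0]]]'
python3 -m pendant '[[[255,0,0,-0.01,0,0,0],[255,0,0,-0.02,0,0,0],[255,0,0,-0.02,0,0,0]]]'
python3 -m pendant '[[[255,0,0,-0.007,0,0,0],[255,0,0,-0.013,0,0,0],[255,0,0,-0.013,0,0,0]]]'
```

```text
clock: 2.45
tcp_pos: [0.5091, 0.1114, 0.0904]
tcp_rot: [-0.508, -3.1, 0.001]
force: [-0.1, 0.4, -0.6]
width: -0.0001
gripper_force: 0.0
clock: 2.82
tcp_pos: [0.5091, 0.1115, 0.0845]
tcp_rot: [-0.508, -3.1, 0.0]
force: [0.2, 0.6, 0.0]
width: 0.0003
gripper_force: 0.0
clock: 3.2
tcp_pos: [0.5093, 0.1115, 0.0808]
tcp_rot: [0.508, 3.1, 0.0]
force: [-0.2, 0.2, 0.1]
width: -0.0001
gripper_force: 0.3
```

```bash
python3 -m pendant '[[[255,0,0,-0.005,0,0,0],[255,0,0,-0.01,0,0,0],[255,0,0,-0.01,0,0,0]]]'
python3 -m pendant '[[[255,0,0,-0.003,0,0,0],[255,0,0,-0.007,0,0,0],[255,0,0,-0.007,0,0,0]]]'
```

```text
clock: 3.58
tcp_pos: [0.5094, 0.1116, 0.0779]
tcp_rot: [0.508, 3.1, 0.0]
force: [0.3, -0.2, 1.7]
width: 0.0001
gripper_force: 1.1
clock: 3.95
tcp_pos: [0.5094, 0.1116, 0.0758]
tcp_rot: [0.508, 3.1, 0.0]
force: [-1.2, -0.1, 3.1]
width: -0.0003
gripper_force: 1.8
```

Contact is about 3 N, a sink of about 5 mm. Next, the arc offsets for each call.

```bash
python3 - <<'E'
import numpy as np
t=np.radians(124.25+5*np.arange(41)); p=.11*np.c_[np.cos(t),np.sin(t)]/.3
for k in range(0,40,5): print(k,(p[k+1:k+6]-p[k]).round(3).tolist())
E
```

```text
0 [[-0.026, -0.019], [-0.049, -0.04], [-0.071, -0.064], [-0.091, -0.089], [-0.109, -0.116]]
5 [[-0.015, -0.028], [-0.028, -0.058], [-0.038, -0.088], [-0.045, -0.119], [-0.05, -0.151]]
10 [[-0.002, -0.032], [-0.001, -0.064], [0.003, -0.096], [0.009, -0.127], [0.019, -0.158]]
15 [[0.012, -0.03], [0.026, -0.058], [0.043, -0.085], [0.062, -0.111], [0.084, -0.135]]
20 [[0.023, -0.022], [0.048, -0.042], [0.075, -0.059], [0.103, -0.074], [0.133, -0.087]]
25 [[0.03, -0.01], [0.062, -0.017], [0.093, -0.022], [0.125, -0.024], [0.157, -0.023]]
30 [[0.032, 0.004], [0.063, 0.01], [0.094, 0.019], [0.123, 0.031], [0.152, 0.046]]
35 [[0.027, 0.017], [0.053, 0.036], [0.077, 0.057], [0.099, 0.081], [0.118, 0.106]]
```

```bash
python3 -m pendant '[[[255,-0.026,-0.019,-0.003,0,0,0],[255,-0.049,-0.040,-0.003,0,0,0],[255,-0.071,-0.064,-0.003,0,0,0],[255,-0.091,-0.089,-0.003,0,0,0],[255,-0.109,-0.116,-0.003,0,0,0]]]'
python3 -m pendant '[[[255,0,0,0,0,0,0]]]'
```

```text
clock: 4.58
tcp_pos: [0.476, 0.0763, 0.0748]
tcp_rot: [-0.508, -3.1, -0.0]
force: [1.0, 1.2, 3.8]
width: -0.0002
gripper_force: 1.6
clock: 4.7
tcp_pos: [0.4751, 0.0748, 0.0744]
tcp_rot: [-0.51, -3.098, 0.003]
force: [0.3, -1.1, 4.3]
width: -0.0003
gripper_force: 1.7
```

```bash
python3 -m pendant '[[[255,-0.015,-0.028,0,0,0,0],[255,-0.028,-0.058,0,0,0,0],[255,-0.038,-0.088,0,0,0,0],[255,-0.045,-0.119,0,0,0,0],[255,-0.050,-0.151,0,0,0,0]]]'
python3 -m pendant '[[[255,0,0,0,0,0,0]]]'
```

```text
clock: 5.32
tcp_pos: [0.4616, 0.0313, 0.075]
tcp_rot: [0.507, 3.1, 0.001]
force: [-0.2, 2.3, 3.7]
width: 0.0001
gripper_force: 2.1
clock: 5.45
tcp_pos: [0.4613, 0.0295, 0.0748]
tcp_rot: [-0.511, -3.1, 0.002]
force: [0.3, -0.5, 4.0]
width: -0.0002
gripper_force: 2.1
```

```bash
python3 - <<'E'
from h import *
s=robot.get_state();print(s["tcp_pos"],s["force"])
im=vision.camera("side"); cv2.imwrite("pics/s2.png",im)
cv2.imwrite("pics/c2.png",cv2.resize(im[130:280,250:400],(600,600),interpolation=cv2.INTER_CUBIC))
E
```

```text
[0.46130299 0.02953846 0.07483695] [ 0.34841068 -0.53999334  3.99874281]
```

View pics/c2.png

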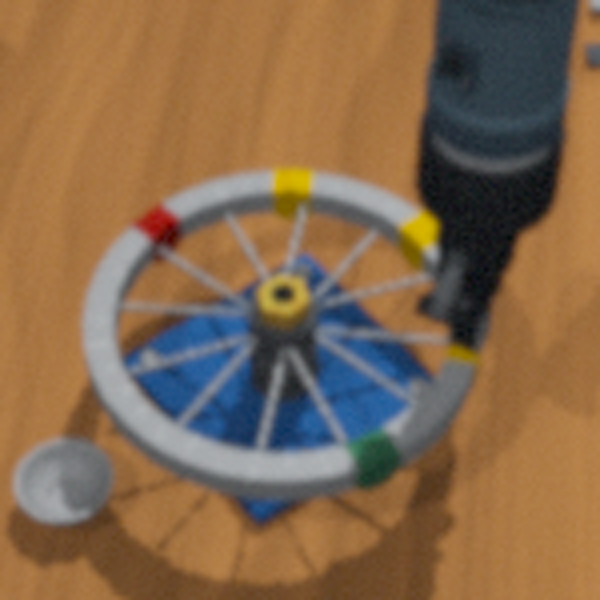

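The fingertips are on the first yellow bead (about (465,345)), with the rim centred under them and everything else in place. I'll carry on.

```bash
python3 -m pendant '[[[255,-0.002,-0.032,0,0,0,0],[255,-0.001,-0.064,0,0,0,0],[255,0.003,-0.096,0,0,0,0],[255,0.009,-0.127,0,0,0,0],[255,0.019,-0.158,0,0,0,0]]]'
python3 -m pendant '[[[255,0,0,0,0,0,0]]]'
python3 -m pendant '[[[255,0.012,-0.030,0,0,0,0],[255,0.026,-0.058,0,0,0,0],[255,0.043,-0.085,0,0,0,0],[255,0.062,-0.111,0,0,0,0],[255,0.084,-0.135,0,0,0,0]]]'
python3 -m pendant '[[[255,0,0,0,0,0,0]]]'
```

```text
clock: 6.12
tcp_pos: [0.4669, -0.0167, 0.0746]
tcp_rot: [-0.508, -3.099, 0.0]
force: [-1.1, 2.7, 2.9]
width: 0.0001
gripper_force: 1.5
clock: 6.25
tcp_pos: [0.4675, -0.0182, 0.0748]
tcp_rot: [0.511, 3.099, -0.003]
force: [-0.7, -1.1, 3.0]
width: 0.0002
gripper_force: 1.5
clock: 6.88
tcp_pos: [0.4924, -0.0568, 0.0746]
tcp_rot: [-0.507, -3.099, -0.0]
force: [-1.8, 3.1, 3.8]
width: -0.0002
gripper_force: 2.1
clock: 7.0
tcp_pos: [0.4938, -0.0582, 0.0751]
tcp_rot: [0.509, 3.097, -0.002]
force: [-0.9, -0.9, 4.2]
width: -0.0001
gripper_force: 1.9
```

```bash
python3 -m pendant '[[[255,0.023,-0.022,0,0,0,0],[255,0.048,-0.042,0,0,0,0],[255,0.075,-0.059,0,0,0,0],[255,0.103,-0.074,0,0,0,0],[255,0.133,-0.087,0,0,0,0]]]'
python3 -m pendant '[[[255,0,0,0,0,0,0]]]'
python3 -m pendant '[[[255,0.030,-0.010,0,0,0,0],[255,0.062,-0.017,0,0,0,0],[255,0.093,-0.022,0,0,0,0],[255,0.125,-0.024,0,0,0,0],[255,0.157,-0.023,0,0,0,0]]]'
python3 -m pendant '[[[255,0,0,0,0,0,0]]]'
```

```text
clock: 7.62
tcp_pos: [0.5328, -0.0831, 0.0746]
tcp_rot: [-0.508, -3.1, 0.001]
force: [-2.0, 0.3, 2.7]
width: 0.0001
gripper_force: 1.5
clock: 7.75
tcp_pos: [0.5344, -0.0838, 0.0752]
tcp_rot: [0.508, 3.097, -0.002]
force: [0.9, -0.9, 2.4]
width: -0.0002
gripper_force: 1.3
clock: 8.38
tcp_pos: [0.5799, -0.09, 0.0747]
tcp_rot: [-0.509, -3.1, 0.001]
force: [-2.5, 0.0, 4.2]
width: 0.0001
gripper_force: 2.1
clock: 8.5
tcp_pos: [0.5819, -0.0897, 0.0754]
tcp_rot: [0.507, 3.096, -0.0]
force: [0.3, -0.6, 4.0]
width: -0.0
gripper_force: 1.9
```

```bash
python3 -m pendant '[[[255,0.032,0.004,0,0,0,0],[255,0.063,0.010,0,0,0,0],[255,0.094,0.019,0,0,0,0],[255,0.123,0.031,0,0,0,0],[255,0.152,0.046,0,0,0,0]]]'
python3 -m pendant '[[[255,0,0,0,0,0,0]]]'
python3 -m pendant '[[[255,0.027,0.017,0,0,0,0],[255,0.053,0.036,0,0,0,0],[255,0.077,0.057,0,0,0,0],[255,0.099,0.081,0,0,0,0],[255,0.116,0.103,0,0,0,0]]]'
python3 -m pendant '[[[255,0,0,0,0,0,0],[255,0,0,0,0,0,0],[255,0,0,0,0,0,0],[255,0,0,0,0,0,0]]]'
python3 - <<'E'
from h import *
s=robot.get_state();print(s["tcp_pos"],s["force"])
o=[]
for n,c in (("top",(310,225)),("side",(325,205))):
    im=vision.camera(n); o.append(cv2.resize(im[c[1]-75:c[1]+75,c[0]-75:c[0]+75],(400,400),interpolation=cv2.INTER_CUBIC))
cv2.imwrite("pics/c3.png",np.hstack(o))
E
```

```text
clock: 9.12
tcp_pos: [0.6258, -0.0756, 0.0747]
tcp_rot: [0.508, 3.1, -0.001]
force: [-1.8, -1.4, 3.0]
width: 0.0001
gripper_force: 1.5
clock: 9.25
tcp_pos: [0.6274, -0.0744, 0.0752]
tcp_rot: [0.505, 3.097, 0.002]
force: [0.2, 0.6, 2.4]
width: 0.0005
gripper_force: 1.3
clock: 9.88
tcp_pos: [0.6603, -0.0452, 0.0749]
tcp_rot: [0.509, 3.1, -0.001]
force: [-1.6, -1.8, 3.4]
width: -0.0
gripper_force: 2.0
clock: 10.38
tcp_pos: [0.6614, -0.0432, 0.0755]
tcp_rot: [0.506, 3.098, 0.003]
force: [3.2, 1.7, 3.7]
width: -0.0001
gripper_force: 2.0
[ 0.66142569 -0.04319004  0.07551528] [3.15820244 1.73953008 3.68364202]
```

View pics/c3.png

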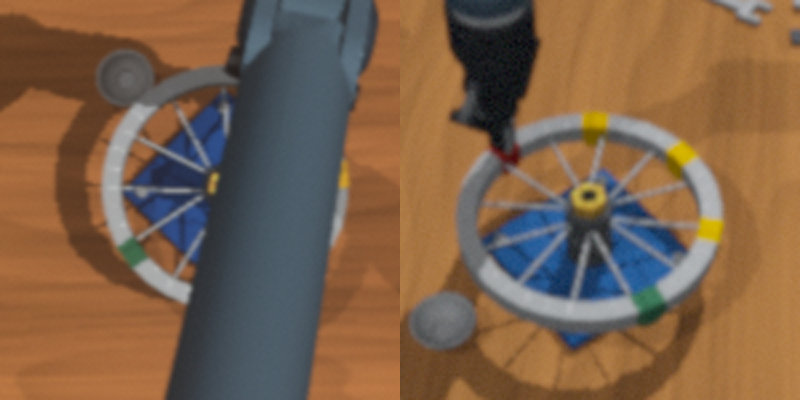

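The fingertips rest on the red bead (right panel, about (505,152)) with a steady 3.7 N. The nut and dish have not moved.

```bash
python3 -c "
from cell import robot
print(robot.finish_job())"
```

```text
the job is handed in; nothing more can be done
None
```

I stroked the rim from the green bead over the three yellow beads to the red one at about 2.5–4.5 N, then handed the job in with the fingertips resting on red at about 3.7 N; the nut and dish looked unmoved in the last picture, but the hand-in returned no verdict.

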